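Scan a slide box at the bench scanner

TASK

Clear the small lidded can out of the scanning bay and stand it upright elsewhere on the bench, then slide the flat slide box across the bench, without lifting it, until it sits snugly in the corner of the steel fence and the end stop with its barcode label facing the scanner. Only then squeeze the scanner's trigger fully, hold it for about half a second, and release it. Do not disturb the other jars and cups, and leave the box snug in its corner.

Things in the scene. Friction and masses are not known exactly. Their poses are not given: they have to be found in the camera images.
- station: scanning station fixed to the bench: a low steel fence, an end stop and a grey scanner. Origin on the bench top in the corner of the bay; x points away from the robot, y to the left towards the scanner (yaw varies a little). The bay, on the bench itself, spans x = -95 to 0, y = -162 to 0 mm in this frame.
- fence (a point): middle of the upper front edge of the fence at the far side of the bay, at (0, -85, 20) mm in the station frame; the steel strip is 20 mm high, 5 mm thick, from y = -165 to -5 mm, its face at x = 0, with a flat foot 27 mm deep behind.
- end_stop (a point): middle of the upper edge of the end stop at the left end of the bay, at (-46, 0, 10) mm in the station frame; the steel strip is 10 mm high, from x = -85 to -8 mm, its face at y = 0, with a flat foot 25 mm deep behind.
- window (a point): middle of the scanner's window, at (-46, 69, 44) mm in the station frame, facing the bay (-y). The pistol scanner lies on its side in a cradle: head and barrel run from y = 69 to 210 mm at x = -76 to -16 mm, top at z = 73 mm; the grip juts from the barrel towards the robot (-x).
- grip_mid (a point): middle of the scanner's fixed grip, at (-118, 154, 44) mm in the station frame. The grip is a level bar along x from -177 to -70 mm, 28 mm thick along y and 28 mm high; below it only the bench, so fingers can straddle grip and trigger from above. Its back face is at y = 168 mm.
- trigger_face (a point): point on the front face of the black trigger, 40 mm from its hinge; a flat lever 20 mm high on the -y side of the grip, from its hinge at (-78, 115) mm to x = -137 mm in the station frame. Released, its front face is at y = 110 mm, so trigger and grip together measure 58 mm along y; fully squeezed 48 mm at this point.
- trigger (a joint): angle of the trigger about its vertical hinge, rad: 0 released, 0.26 fully squeezed towards the grip (+y). A spring returns it; full squeeze takes about 5 N at its face.
- slide_box: flat closed slide box, 96 x 162 x 39 mm, about 0.4 kg, too wide to grasp; its lid is fixed. Origin under its middle, long along its own y; x points away from the robot. Front at x = -44, back wall at x = 47, end walls at y = -80 and 80 mm (lid edge 1 mm further out, above z = 25 mm). Seated, its origin is at (-47, -80) mm in the station frame, turned as the station is.
- label (a point): middle of the barcode label, on the box's +y end at (2, 81, 21) mm in the box frame; with the box seated it is at (-45, 1) mm in the station frame.
- disc_can: small round lidded can standing in the bay, 43 mm in diameter, 62 mm high, 0.04 kg; origin under its middle. It must be moved away before the box can be seated.
- strip_can: bystander: tall round can, 63 mm diameter, 150 mm high; origin under its middle. Leave alone.
- cotton_jar: bystander: round jar with lid, 71 mm diameter, 86 mm high; origin under its middle. Leave alone.
- cup_lid: bystander: lidded sample cup, 64 mm diameter, 65 mm high; origin under its middle. Leave alone.
- beaker: bystander: open plastic beaker, 55 mm diameter, 66 mm high; origin under its middle. Leave alone.
- microscope_mid (a point): middle of the fixed microscope standing to the right of the work: it spans about 340 mm along x, 225 mm along y and is 440 mm high. Keep clear. A fixed lamp bulb also hangs 0.6 m up at about x 0.38, y -0.39 m: swinging in from the right, draw the tool in towards the base first.

How it is judged:
By the outcome, as a careful person would: the job done as asked, in the order asked, and still so for the second after the job is handed in, with the robot touching nothing.
It also fails if it takes over 72 s, if anything falls off the work surface, if the arm or the gripper's body presses on something with over 40 N, if the wrist force passes 120 N, or if a joint passes its speed limit or range.

ROBOT

A 6-joint arm with a two-finger parallel gripper is mounted at the origin on a cart in front of the work surface, level with it; the furniture and walls round the work are solid. World frame = base frame: x ahead of the robot, y to its left, z up, the work surface at z = 0. Lengths are in m, angles in rad, forces in N, time in s.
With the tool pointing down it reaches from about 0.3 to 0.775 m from the base axis. Payload 14.6 kg.
Tool frame: the origin (TCP) lies at the very end of the fingers, on their centre line; the grasp point (between the pads) lies 19 mm behind it (ctrl.grasp_offset is the distance from the TCP to the grasp point, in m); z points along the fingers, y is the line along which they close (so a half turn about z gives the same grasp; the last joint's range is limited). The gripper opens to 94 mm and grips with 3 to 60 N. Pads are 16 mm wide; open, the fingers measure 119 mm over their backs; the gripper's body (75 mm by 177 mm) begins 78 mm behind the grasp point.
Start: joints at [-1.342, 0.3, 1.521, -0, 1.321, -0.067], TCP at [0.16, -0.526, 0.205] pointing down, gripper open.
Joint ranges: [-3.03, 3.03], [-0.79, 2.21], [0.23, 2.52], [-1.04, 4.18], [0, 3.07], [-2.55, 2.55]. Speed limits (rad/s): [2.22, 2.22, 2.57, 3.14, 3.14, 3.14].

INTERFACE

Orientations are given as [roll, pitch, yaw] about the fixed x, y, z axes, in that order (R = Rz(yaw) Ry(pitch) Rx(roll)).
In Python, from station import ctrl gives the robot as it stands.
- The arm moves only by the tool step_arm, never from a script. Its argument "plan" is a list that holds one entry, the list of rows, each a list of 6 numbers: the shift along the tool's x, y, z in units of 30 mm (1.0 is 30 mm), then the turn, a rotation vector about the tool's x, y, z in units of 6 degrees (1.0 is 6 degrees). In form: [[[dx, dy, dz, wx, wy, wz], ...]]. A call has 1 to 8 rows; each row is the pose to reach, as a shift and turn from the pose commanded when the call began, along the tool's axes at that moment; what a row does not reach only later rows make up. A row lasts 1/12 s, in which the tool goes at most 41.7 mm and 7.16 degrees, less where a joint would pass 70% of its speed; a pose out of reach is approached as far as the arm can. A call with a gripper value outside its range is refused whole. "grip" is the opening, from 0 (shut) to 1 (fully open), set as the call begins (left out, the last holds). The fingers move at their own pace and stop on an object; "squeeze" is the grip in N (left out, the last holds). Time passes only in rows, so rows that repeat a pose let the fingers close. It gives the time, the measured TCP pose, the force, the opening and the grip force at its end, in the units of the state.
- ctrl.get_obs(): the state, without advancing time (a new reading comes with each control period).
- ctrl.camera(name): name is "scene" or "top" or "wrist"; returns the picture (420x560x3 uint8, red, green, blue); there is no depth.
- ctrl.camera_model(name): a dict with "intrinsics" (3x3 intrinsics, pixels), "k1" (the pictures are not rectified: a ray, as slopes to the right and down, at radius r is drawn at 1 + k1 r^2 times it, then the intrinsics apply), "R" (3x3) and "t" (3): a world point X has camera coordinates R X + t; the wrist camera has in their place "tool_from_camera" (4x4, takes a point from camera to tool coordinates, whose origin is the TCP and whose axes are the flange's). Camera axes: x right, y down, z forward; pixel columns grow to the right and rows downward; lengths in m; the calibration is good to about 2 mm. A picture is of the moment at which its call begins: read the wrist's pose just before it. camera_model takes no time and is no camera call.
- ctrl.hand_in(): hands the job in; it is judged then, once.
Trained networks look in the newest picture that a camera, given by its name, has taken for a name from the list of things; names that differ only in an ending like _2 or _b are one class to them, and where a whole thing is asked for, a point or a joint stands for the part that bears it (a point fixed in the world has none). Each returns a list of dicts, best first, with "confidence" (0 to 1); they miss things now and then, are a little off and sometimes report something else, mostly with a low value. They report only what shows in the picture. A call takes as long as a camera call.
- ctrl.masks_of(query, camera): "pixels" (420x560 bool, what is visible of it) and "at" ([column, row] in pixels, amid what is visible of it).
- ctrl.place_of(query, camera): "at" ([column, row] in pixels: a listed point, or the origin of a listed thing).
The state is a dict: "time_s": time; "qpos": joint angles; "joint_vel": joint speeds; "tau": joint torques, N m; "ee_pos": TCP position; "eef_rot": TCP orientation; "force": force on the tool from outside, world axes, zero at the start; "moment": the same for the moment, N m; "grip_width": finger opening in m; "grip_force": force on a finger pad.
Only numpy, scipy, OpenCV 4.12 (cv2) and the standard library are available. Lean on these libraries where they do the work, as an engineer would, in place of code of your own. Each camera call takes 0.05 s, during which the arm holds its last target. There are 200 camera calls.

## Working session

There is one attempt and no reset: what is moved stays moved. The work goes in short steps, Python scripts to look and compute and a tool call to move; the robot and the scene stay as the last step left them, time stands still between calls to the robot, and variables do not carry over. Pictures are saved under pics/ and viewed, at most 10 in all, crops included, and the job is handed in when it is done.

Besides the shell and the picture viewer there is one more tool, called after "Call:" by a JSON object that holds its "fn" and its "kwargs". step_arm: Moves the arm, as the interface text tells. Its arguments: {"type":"object","properties":{"plan":{"type":"array","items":{"type":"array","items":{"type":"array","items":{"type":"number"}}}},"grip":{"type":"number"},"squeeze":{"type":"number"}},"required":["plan"]}

```bash
ls; mkdir -p pics
cat > h.py <<'E'
import numpy as np, cv2
from station import ctrl
from scipy.spatial.transform import Rotation as Ro
def model(c):
    m=ctrl.camera_model(c); K=np.array(m["intrinsics"])
    if c=="wrist":
        o=ctrl.get_obs(); T=np.eye(4); T[:3,:3]=Ro.from_euler('xyz',o["eef_rot"]).as_matrix(); T[:3,3]=o["ee_pos"]
        W=T@np.array(m["tool_from_camera"]); R=W[:3,:3].T; t=-R@W[:3,3]
    else: R=np.array(m["R"]);t=np.array(m["t"])
    return K,np.array([m["k1"],0,0,0,0.]),R,t
def ray(c,p,M=None):
    K,d,R,t=M or model(c)
    # model: distorted = u(1+k1 r^2)
    u=cv2.undistortPointsIter(np.array([[p]],float),K,d,None,None,(3,50,1e-10))[0,0]
    return -R.T@t, R.T@np.array([u[0],u[1],1.])
def onz(c,p,z,M=None):
    o,v=ray(c,p,M); return o+v*(z-o[2])/v[2]
def proj(c,X,M=None):
    K,d,R,t=M or model(c)
    return cv2.projectPoints(np.array(X,float).reshape(-1,3),cv2.Rodrigues(R)[0],t,K,d)[0][:,0]
def save(c,n):
    im=ctrl.camera(c); cv2.imwrite(f"pics/{n}.png",im[:,:,::-1]); return im
E
cat > a.py <<'E'
from h import *
Z=dict(fence=.02,end_stop=.01,window=.044,grip_mid=.044,trigger_face=.044,slide_box=0,label=.021,disc_can=0,strip_can=0,cotton_jar=0,cup_lid=0,beaker=0)
for c in ["top","scene"]:
    save(c,c+"0")
    for q,z in Z.items():
        r=ctrl.place_of(q,c)[:2]
        for e in r: print(c,q,round(e["confidence"],2),np.round(e["at"],1),np.round(onz(c,e["at"],z),4))
E
python3 a.py
```

```text
pics
top fence 0.6 [284.1 188.9] [0.6863 0.1244 0.02  ]
top fence 0.48 [235.2 194.8] [0.6617 0.2955 0.02  ]
top end_stop 0.61 [260.7 198.6] [0.6517 0.206  0.01  ]
top window 0.66 [237.  195.4] [0.6556 0.287  0.044 ]
top window 0.31 [283.8 190.5] [0.6762 0.1255 0.044 ]
top grip_mid 0.93 [213.7 214.5] [0.5872 0.3654 0.044 ]
top trigger_face 0.56 [226.9 215. ] [0.5865 0.3197 0.044 ]
top trigger_face 0.49 [280.1 196.1] [0.6563 0.1379 0.044 ]
top slide_box 0.64 [294.6 238. ] [0.516  0.0839 0.    ]
top label 0.82 [271.5 232. ] [0.5333 0.165  0.021 ]
top disc_can 0.67 [284.3 199.3] [0.6526 0.1227 0.    ]
top strip_can 0.79 [290.1 163. ] [0.7845 0.1046 0.    ]
top cotton_jar 0.56 [190.6 255.5] [0.4462 0.4471 0.    ]
top cotton_jar 0.33 [226.8 216.9] [0.5854 0.3244 0.    ]
top cup_lid 0.85 [181.8 201.7] [0.6363 0.4868 0.    ]
top cup_lid 0.31 [291.  162.5] [0.7864 0.1014 0.    ]
top beaker 0.58 [379.8 272.8] [ 0.4006 -0.2155  0.    ]
top beaker 0.38 [257. 197.] [0.6588 0.2196 0.    ]
scene fence 0.61 [265.3 233.3] [0.6838 0.129  0.02  ]
scene end_stop 0.78 [246.4 248.9] [0.6475 0.2109 0.01  ]
scene window 0.72 [269.2 245.8] [0.5833 0.1716 0.044 ]
scene window 0.62 [225.  243.4] [0.6538 0.2733 0.044 ]
scene grip_mid 0.94 [202.7 264.3] [0.5884 0.364  0.044 ]
scene grip_mid 0.67 [365.1 153.1] [ 1.0561 -0.5908  0.044 ]
scene trigger_face 0.66 [362.5 152.2] [ 1.0714 -0.5886  0.044 ]
scene trigger_face 0.48 [217.2 259.4] [0.5911 0.3228 0.044 ]
scene slide_box 0.94 [306.  264.9] [0.509  0.0969 0.    ]
scene label 0.61 [279.1 259.7] [0.5405 0.1646 0.021 ]
scene disc_can 0.69 [265.3 245.1] [0.653  0.1459 0.    ]
scene strip_can 0.84 [256.6 223.4] [0.7832 0.1072 0.    ]
scene cotton_jar 0.72 [189.5 323.2] [0.4462 0.4535 0.    ]
scene cotton_jar 0.5 [243.5 249. ] [0.6652 0.2119 0.    ]
scene cup_lid 0.68 [156.2 280.5] [0.6385 0.4771 0.    ]
```

```bash
python3 -c "
import cv2
a=cv2.imread('pics/top0.png')[130:300,150:420]
cv2.imwrite('pics/top0c.png',cv2.resize(a,None,fx=2.9,fy=2.9,interpolation=2))"
```

```text
(no output)
```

View pics/top0c.png

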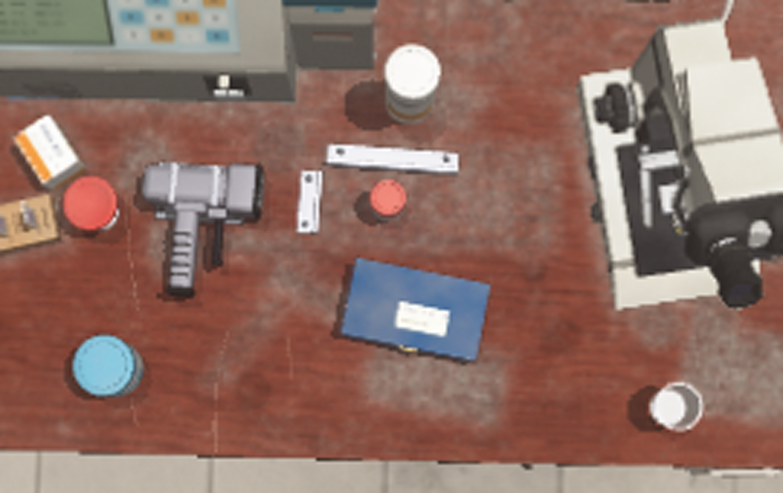

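View pics/scene0.png

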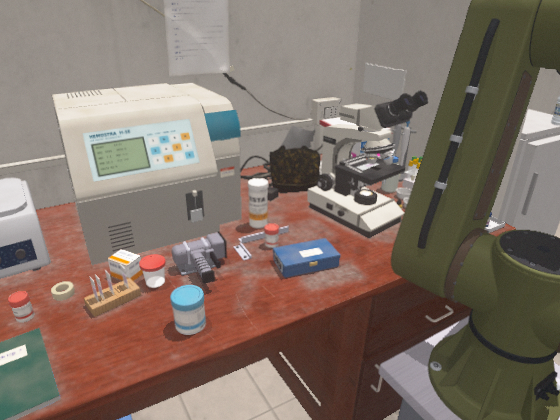

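The top crop shows the can in the bay at about (388,198), the fence at (325–458,155), the end stop at (308,200), and the box with its +y (label) end to the left. The box is turned about -0.2 rad and the station about -0.09 rad. Both views agree with the networks to within about 1–2 cm.

```bash
cat >> h.py <<'E'
def to(*wps):
    """wps: (x,y,z,yawdeg of tool y axis or None): print final row numbers for a call"""
    o=ctrl.get_obs(); R=Ro.from_euler('xyz',o["eef_rot"]); p=o["ee_pos"]
    print("t",round(o["time_s"],2),"p",np.round(p,4),"rot",np.round(o["eef_rot"],4),"F",np.round(o["force"],1),"w",round(o["grip_width"],4),np.round(o["grip_force"],1))
    for w in wps:
        s=R.inv().apply(np.array(w[:3])-p)/.03
        r=np.zeros(3)
        if w[3] is not None:
            a=np.radians(w[3]); y=np.array([np.cos(a),np.sin(a),0]); T=Ro.from_matrix(np.c_[np.cross(y,[0,0,-1]),y,[0,0,-1]])
            r=np.degrees((R.inv()*T).as_rotvec())/6
        print(w,np.round(s,3),np.round(r,3))
E
python3 -c "
from h import *
to((.13,-.36,.25,None),(.3,-.15,.25,None),(.36,.06,.3,90),(.5,.12,.3,90))
print(ctrl.get_obs()['qpos']); print(np.round(ctrl.camera_model('wrist')['tool_from_camera'],3))"
```

```text
t 1.3 p [ 0.1603 -0.5261  0.2055] rot [ 3.1416 -0.      0.2958] F [-0.   0.5 -0.7] w 0.0944 0.0
(0.13, -0.36, 0.25, None) [ 0.647 -5.591 -1.485] [0. 0. 0.]
(0.3, -0.15, 0.25, None) [  8.108 -10.635  -1.485] [0. 0. 0.]
(0.36, 0.06, 0.3, 90) [ 12.062 -16.748  -3.151] [ 1.0000e-03  0.0000e+00 -2.7175e+01]
(0.5, 0.12, 0.3, 90) [ 17.109 -17.3    -3.151] [ 1.0000e-03  0.0000e+00 -2.7175e+01]
[-1.34157690e+00  2.99873650e-01  1.52099823e+00  3.60191555e-05
  1.32069456e+00 -6.66335445e-02]
[[ 0.001 -0.968 -0.25   0.073]
 [ 1.     0.001 -0.001  0.001]
 [ 0.001 -0.25   0.968 -0.18 ]
 [ 0.     0.     0.     1.   ]]
```

Call:
{"fn": "step_arm", "kwargs": {"plan": [[[0.3,-2.8,-0.7,0,0,0],[0.6,-5.0,-1.4,0,0,0],[0.65,-5.6,-1.5,0,0,0],[0.65,-5.6,-1.5,0,0,0],[0.65,-5.6,-1.5,0,0,0],[8.1,-10.6,-1.5,0,0,0],[8.1,-10.6,-1.5,0,0,0],[8.1,-10.6,-1.5,0,0,0]]]}}

```text
time_s: 1.97
ee_pos: [0.2093, -0.2617, 0.2507]
eef_rot: [3.141, -0.0, 0.293]
force: [2.0, -0.4, 0.0]
grip_width: 0.0938
grip_force: 0.0
```

```bash
python3 -c "
from h import *
to((.3,-.15,.25,None),(.36,.06,.3,-90),(.5,.12,.3,-90))
print(ctrl.get_obs()['qpos'])"
```

```text
t 1.97 p [ 0.2093 -0.2617  0.2507] rot [ 3.1407e+00 -3.0000e-04  2.9340e-01] F [ 2.  -0.4  0. ] w 0.0938 0.0
(0.3, -0.15, 0.25, None) [ 3.971 -2.69   0.021] [0. 0. 0.]
(0.36, 0.06, 0.3, -90) [ 7.911 -8.81  -1.65 ] [ 0.008 -0.004  2.802]
(0.5, 0.12, 0.3, -90) [12.957 -9.375 -1.649] [ 0.008 -0.004  2.802]
[-1.00571314e+00 -2.43981278e-01  1.97449370e+00  6.48404115e-05
  1.41010835e+00  2.71628064e-01]
```

Call:
{"fn": "step_arm", "kwargs": {"plan": [[[4.0,-2.7,0,0,0,1],[4.0,-2.7,0,0,0,1],[4.0,-2.7,0,0,0,1],[7.9,-8.8,-1.6,0,0,2.8],[7.9,-8.8,-1.6,0,0,2.8],[7.9,-8.8,-1.6,0,0,2.8],[7.9,-8.8,-1.6,0,0,2.8],[7.9,-8.8,-1.6,0,0,2.8]]]}}

```text
time_s: 2.63
ee_pos: [0.3418, 0.0079, 0.2882]
eef_rot: [3.141, -0.001, 0.002]
force: [0.7, 0.1, 0.7]
grip_width: 0.0945
grip_force: 0.0
```

```bash
python3 -c "
from h import *
to((.45,.12,.3,-90),(.48,.14,.32,-90),(.62,.13,.15,-90))"
```

```text
t 2.63 p [0.3418 0.0079 0.2882] rot [ 3.1415e+00 -1.1000e-03  2.1000e-03] F [0.7 0.1 0.7] w 0.0945 0.0
(0.45, 0.12, 0.3, -90) [ 3.615 -3.729 -0.391] [ 0.001 -0.01   0.02 ]
(0.48, 0.14, 0.32, -90) [ 4.617 -4.393 -1.057] [ 0.001 -0.01   0.02 ]
(0.62, 0.13, 0.15, -90) [ 9.277 -4.051  4.615] [ 0.001 -0.01   0.02 ]
```

Call:
{"fn": "step_arm", "kwargs": {"plan": [[[3.6,-4.4,-1.0,0,0,0],[3.6,-4.4,-1.0,0,0,0],[3.6,-4.4,-1.0,0,0,0],[3.6,-4.4,-1.0,0,0,0],[3.6,-4.4,-1.0,0,0,0],[3.6,-4.4,-1.0,0,0,0],[3.6,-4.4,-1.0,0,0,0]]]}}

```text
time_s: 3.22
ee_pos: [0.449, 0.1379, 0.3169]
eef_rot: [3.141, 0.001, 0.003]
force: [-0.8, -0.0, -0.3]
grip_width: 0.0939
grip_force: 0.0
```

```bash
cat > b.py <<'E'
from h import *
import sys
Z=dict(fence=.02,end_stop=.01,window=.044,grip_mid=.044,trigger_face=.044,slide_box=0,label=.021,disc_can=0)
to()
save("wrist",sys.argv[1])
M=model("wrist")
for q,z in Z.items():
    for e in ctrl.place_of(q,"wrist")[:2]: print(q,round(e["confidence"],2),np.round(e["at"],1),np.round(onz("wrist",e["at"],z,M),4))
E
python3 b.py w1
```

```text
t 3.22 p [0.449  0.1379 0.3169] rot [3.1412e+00 1.0000e-03 3.1000e-03] F [-0.8 -0.  -0.3] w 0.0939 0.0
end_stop 0.87 [223.3  12.2] [0.6532 0.212  0.01  ]
window 0.91 [163.9   1.2] [0.6571 0.2776 0.044 ]
window 0.6 [288.7  13.1] [0.643  0.1286 0.044 ]
grip_mid 0.57 [94.8 60.1] [0.5916 0.369  0.044 ]
trigger_face 0.77 [126.2  67.2] [0.5825 0.3298 0.044 ]
slide_box 0.71 [311.8 116.7] [0.522  0.0947 0.    ]
label 0.95 [255.6 107.9] [0.5331 0.1711 0.021 ]
disc_can 0.76 [289.   16.9] [ 0.6501  0.1274 -0.    ]
disc_can 0.5 [314.5 119. ] [0.5189 0.0909 0.    ]
```

View pics/w1.png

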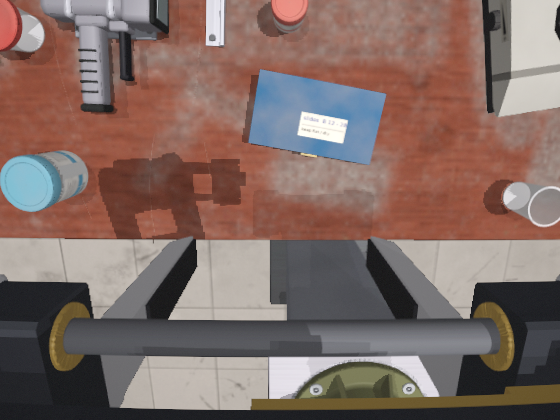

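The wrist view shows the box at (255–385, 70–163), the can at (289,10), the end stop at (215,20), and the scanner grip and trigger at (95–126,60). The fence is out of frame, so I'll move forward.

Call:
{"fn": "step_arm", "kwargs": {"plan": [[[4.6,-1.0,0,0,0,0],[4.6,-1.0,0,0,0,0],[4.6,-1.0,0,0,0,0],[4.6,-1.0,0,0,0,0],[4.6,-1.0,0,0,0,0],[4.6,-1.0,0,0,0,0]]]}}

```text
time_s: 4.17
ee_pos: [0.5873, 0.1684, 0.3165]
eef_rot: [3.141, 0.002, 0.002]
force: [-0.3, -0.2, 0.1]
grip_width: 0.0941
grip_force: 0.0
```

```bash
python3 b.py w2
```

```text
t 4.17 p [0.5873 0.1684 0.3165] rot [3.1412e+00 1.5000e-03 2.4000e-03] F [-0.3 -0.2  0.1] w 0.0941 0.0
fence 0.84 [316.   92.1] [0.6915 0.1226 0.02  ]
end_stop 0.67 [247.5 123.9] [0.6501 0.2143 0.01  ]
window 0.79 [192.4 121. ] [0.6544 0.2813 0.044 ]
grip_mid 0.81 [127.8 173.7] [0.5866 0.3717 0.044 ]
grip_mid 0.44 [311.7 122. ] [0.6534 0.1294 0.044 ]
trigger_face 0.81 [158.1 177. ] [0.5822 0.3312 0.044 ]
slide_box 0.7 [329.9 215.2] [0.5178 0.0953 0.    ]
label 0.79 [278.  210.9] [0.5299 0.1723 0.021 ]
disc_can 0.77 [310.8 124. ] [ 0.65    0.1269 -0.    ]
```

View pics/w2.png

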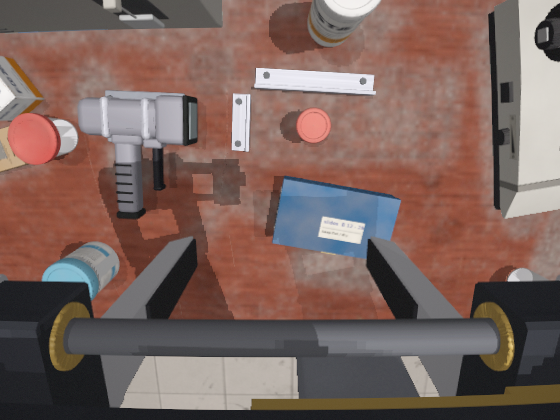

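The fence lies from (255,70) to (375,92), the end stop is at (240,123), the can lid at (313,125) and the box at (275–400, 180–255). Next I fit the station and box poses.

```bash
cat > c.py <<'E'
from h import *
from scipy.optimize import least_squares
S=dict(fence=[0,-85],end_stop=[-46,0],window=[-46,69],grip_mid=[-118,154],trigger_face=[-118,110])
O=dict(fence=[[.6915,.1226],[.6863,.1244],[.6838,.129]],end_stop=[[.6501,.2143],[.6532,.212],[.6517,.206],[.6475,.2109]],window=[[.6544,.2813],[.6571,.2776],[.6556,.287],[.6538,.2733]],grip_mid=[[.5866,.3717],[.5872,.3654],[.5884,.364],[.5916,.369]],trigger_face=[[.5822,.3312],[.5825,.3298],[.5865,.3197]])
def f(p):
    c,s=np.cos(p[2]),np.sin(p[2]); r=[]
    for k in S:
        a=np.array(S[k])/1e3; w=p[:2]+[c*a[0]-s*a[1],s*a[0]+c*a[1]]
        r+= [(np.array(o)-w)*(1 if i else 2) for i,o in enumerate(O[k])]
    return np.ravel(r)
s=least_squares(f,[.69,.2,-.09],loss='soft_l1',f_scale=.004); print("station",np.round(s.x,4)); print(np.round(s.fun.reshape(-1,2)*1e3,1).tolist())
ctrl.camera("wrist"); M=model("wrist")
for q,z in [("fence",.02),("end_stop",.01),("slide_box",.039),("disc_can",.062)]:
    m=ctrl.masks_of(q,"wrist")[0]; px=m["pixels"].astype(np.uint8)
    cn=max(cv2.findContours(px,0,1)[0],key=cv2.contourArea)[:,0]
    W=np.array([onz("wrist",p,z,M)[:2] for p in cn],np.float32)
    r=cv2.minAreaRect(W*1000); print(q,round(m["confidence"],2),px.sum(),"rect",np.round(r[0],1),np.round(r[1],1),round(r[2],2)); print(np.round(cv2.boxPoints(r),1).tolist())
E
python3 c.py
```

```text
station [ 0.6956  0.2093 -0.0633]
[[2.5, -3.6], [-3.9, -0.0], [-6.4, 4.6], [0.8, 4.3], [3.5, -0.2], [2.0, -6.2], [-2.2, -1.3], [0.7, 0.6], [3.0, -3.4], [1.5, 6.0], [-0.3, -7.7], [-2.0, 2.6], [-0.4, -5.0], [0.8, -6.4], [4.0, -1.4], [-5.2, 9.4], [-2.3, 3.3], [1.7, -6.8]]
fence 0.87 11480 rect [605.6 366.1] [162.  178.5] 86.32
[[511.29998779296875, 290.8999938964844], [689.4000244140625, 279.5], [699.7999877929688, 441.20001220703125], [521.7000122070312, 452.6000061035156]]
end_stop 0.73 11694 rect [604.7 368.8] [166.7 180.8] 87.78
[[511.1000061035156, 289.0], [691.7999877929688, 282.0], [698.2999877929688, 448.6000061035156], [517.5999755859375, 455.6000061035156]]
slide_box 0.85 7367 rect [522.1  93. ] [162.9  98.7] 79.4
[[458.6000061035156, 22.0], [555.5999755859375, 3.799999952316284], [585.5, 164.0], [488.6000061035156, 182.10000610351562]]
disc_can 0.6 1008 rect [650.9 128.7] [42. 43.] 0.74
[[629.5999755859375, 149.89999389648438], [630.2000122070312, 106.9000015258789], [672.2000122070312, 107.5], [671.5999755859375, 150.5]]
```

```bash
cat > d.py <<'E'
from h import *
im=ctrl.camera("wrist"); M=model("wrist")
w=((im.min(2)>150)).astype(np.uint8)
n,l,st,ce=cv2.connectedComponentsWithStats(w)
for name,(x,y),z in [("fence",(300,80),.02),("stop",(240,123),.01)]:
    d=[(abs(ce[i]-[x,y]).sum(),i) for i in range(1,n) if st[i,4]>100]; i=min(d)[1]
    print(name,st[i])
    ys,xs=np.where(l==i)
    if name=="fence":
        P=[(u,ys[xs==u].max()+.5) for u in range(st[i,0]+4,st[i,0]+st[i,2]-4)]
    else:
        P=[(xs[ys==v].max()+.5,v) for v in range(st[i,1]+4,st[i,1]+st[i,3]-4)]
    W=np.array([onz("wrist",p,z,M)[:2] for p in P],np.float32)*1000
    vx,vy,x0,y0=cv2.fitLine(W,cv2.DIST_HUBER,0,.01,.01).ravel()
    print("line",vx,vy,x0,y0,"yaw", np.arctan2(-vx,vy) if name=="fence" else np.arctan2(vy,vx), "ext",W[0],W[-1])
E
python3 d.py; python3 -c "
import cv2;a=cv2.imread('pics/w2.png')[55:165,210:400];cv2.imwrite('pics/w2c.png',cv2.resize(a,None,fx=4,fy=4,interpolation=0))"
```

```text
fence [ 255   68  121   27 2295]
line 0.05000396 0.998749 693.16693 116.26264 yaw -0.050024822 ext [697.56744 197.62082] [689.6888    50.006733]
stop [232  94  19  58 934]
line 0.998342 -0.057561614 652.27203 211.88374 yaw -0.057593446 ext [684.76996 209.83846] [619.21484 213.70352]
```

View pics/w2c.png

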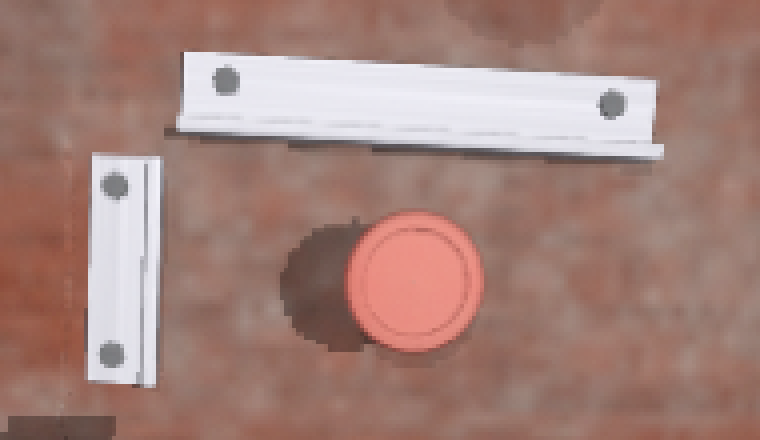

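Station: origin about (0.697, 0.209), yaw about -0.054 rad. Can: (0.651, 0.128). Box: (0.522, 0.093), yaw -10.6°, and its measured size of 163×99 mm matches. Next is the grasp.

```bash
python3 -c "
from h import *
to((.651,.128,.12,-90),(.651,.128,.028,-90)); print(ctrl.get_obs()['qpos'])"
```

```text
t 4.92 p [0.5872 0.1685 0.3175] rot [-3.1416e+00  0.0000e+00  2.6000e-03] F [ 0.8 -0.7 -0.2] w 0.0938 0.0
(0.651, 0.128, 0.12, -90) [2.125 1.356 6.582] [-0.     0.     0.024]
(0.651, 0.128, 0.028, -90) [2.125 1.356 9.648] [-0.     0.     0.024]
[2.19546379e-01 3.89636109e-01 1.14683349e+00 2.16247545e-05
 1.60515563e+00 1.78777873e+00]
```

Call:
{"fn": "step_arm", "kwargs": {"plan": [[[2.1,1.35,1.5,0,0,0],[2.1,1.35,2.8,0,0,0],[2.1,1.35,4.0,0,0,0],[2.1,1.35,5.2,0,0,0],[2.1,1.35,6.2,0,0,0],[2.1,1.35,6.8,0,0,0],[2.1,1.35,6.8,0,0,0],[2.1,1.35,6.8,0,0,0]]]}}

```text
time_s: 5.58
ee_pos: [0.6501, 0.1282, 0.1134]
eef_rot: [3.141, 0.001, 0.003]
force: [0.4, 1.0, 0.6]
grip_width: 0.094
grip_force: 0.0
```

```bash
python3 -c "
from h import *
to((.651,.128,.028,-90))"
```

```text
t 5.58 p [0.6501 0.1282 0.1134] rot [3.1414e+00 1.5000e-03 2.5000e-03] F [0.4 1.  0.6] w 0.094 0.0
(0.651, 0.128, 0.028, -90) [0.034 0.005 2.845] [0.002 0.014 0.024]
```

Call:
{"fn": "step_arm", "kwargs": {"plan": [[[0.03,0,0.8,0,0,0],[0.03,0,1.6,0,0,0],[0.03,0,2.3,0,0,0],[0.03,0,2.8,0,0,0],[0.03,0,2.8,0,0,0],[0.03,0,2.8,0,0,0]]]}}

```text
time_s: 6.08
ee_pos: [0.6522, 0.1284, 0.0318]
eef_rot: [-3.141, -0.002, 0.003]
force: [0.0, -0.2, 0.9]
grip_width: 0.0941
grip_force: 0.0
```

Call:
{"fn": "step_arm", "kwargs": {"plan": [[[0,0,0,0,0,0],[0,0,0,0,0,0],[0,0,0,0,0,0],[0,0,0,0,0,0],[0,0,0,0,0,0],[0,0,0,0,0,0],[0,0,0,0,0,0],[0,0,0,0,0,0]]], "grip": 0.3, "squeeze": 8}}

```text
time_s: 6.75
ee_pos: [0.6512, 0.1282, 0.0295]
eef_rot: [-3.142, 0.0, 0.003]
force: [0.4, 1.0, -0.1]
grip_width: 0.0443
grip_force: 0.1
```

Call:
{"fn": "step_arm", "kwargs": {"plan": [[[0,0,0,0,0,0],[0,0,0,0,0,0],[0,0,0,0,0,0]]]}}

```text
time_s: 7.0
ee_pos: [0.6512, 0.1282, 0.0295]
eef_rot: [-3.142, 0.0, 0.003]
force: [0.1, 0.1, 1.7]
grip_width: 0.0428
grip_force: 8.0
```

Call:
{"fn": "step_arm", "kwargs": {"plan": [[[0,0,-0.5,0,0,0],[0,0,-1.2,0,0,0],[0,0,-2.2,0,0,0],[0,0,-3.0,0,0,0],[-1.0,-0.7,-3.0,0,0,0],[-2.0,-1.4,-3.0,0,0,0],[-3.0,-2.1,-3.0,0,0,0],[-4.0,-2.8,-3.0,0,0,0]]]}}

```text
time_s: 7.67
ee_pos: [0.5294, 0.2124, 0.1194]
eef_rot: [-3.142, 0.0, 0.002]
force: [0.1, 0.7, -0.3]
grip_width: 0.0431
grip_force: 8.0
```

```bash
python3 -c "
from h import *
to((.42,.28,.12,-90),(.42,.28,.031,-90));print(ctrl.get_obs()['qpos'])"
```

```text
t 7.67 p [0.5294 0.2124 0.1194] rot [-3.1416e+00  0.0000e+00  2.1000e-03] F [ 0.1  0.7 -0.3] w 0.0431 8.0
(0.42, 0.28, 0.12, -90) [-3.642 -2.261 -0.019] [-0.    0.    0.02]
(0.42, 0.28, 0.031, -90) [-3.642 -2.261  2.947] [-0.    0.    0.02]
[3.17334295e-01 4.27443690e-01 1.55663613e+00 4.36925651e-05
 1.15750099e+00 1.88602830e+00]
```

Call:
{"fn": "step_arm", "kwargs": {"plan": [[[-1.0,-0.6,0,0,0,0],[-2.0,-1.2,0,0,0,0],[-3.0,-1.9,0,0,0,0],[-3.6,-2.25,0,0,0,0],[-3.6,-2.25,0.8,0,0,0],[-3.6,-2.25,1.6,0,0,0],[-3.6,-2.25,2.4,0,0,0],[-3.6,-2.25,2.75,0,0,0]]]}}

```text
time_s: 8.33
ee_pos: [0.4216, 0.2786, 0.0345]
eef_rot: [3.14, 0.003, 0.003]
force: [-0.7, -0.2, -0.4]
grip_width: 0.0435
grip_force: 8.0
```

Call:
{"fn": "step_arm", "kwargs": {"plan": [[[0,0,0.1,0,0,0],[0,0,0.2,0,0,0],[0,0,0.2,0,0,0],[0,0,0.2,0,0,0]]]}}

```text
time_s: 8.67
ee_pos: [0.4234, 0.2793, 0.032]
eef_rot: [-3.141, -0.001, 0.002]
force: [0.1, -0.3, -0.2]
grip_width: 0.0432
grip_force: 8.0
```

Call:
{"fn": "step_arm", "kwargs": {"plan": [[[0,0,0.06,0,0,0],[0,0,0.08,0,0,0],[0,0,0.08,0,0,0]]]}}

```text
time_s: 8.92
ee_pos: [0.4233, 0.2794, 0.0292]
eef_rot: [-3.141, -0.001, 0.003]
force: [-0.5, 0.9, 4.5]
grip_width: 0.0428
grip_force: 8.0
```

Call:
{"fn": "step_arm", "kwargs": {"plan": [[[0,0,0,0,0,0],[0,0,0,0,0,0],[0,0,0,0,0,0],[0,0,-0.4,0,0,0],[0,0,-1.0,0,0,0],[0,0,-2.0,0,0,0],[0,0,-3.0,0,0,0]]], "grip": 0.75}}

```text
time_s: 9.5
ee_pos: [0.4222, 0.2787, 0.119]
eef_rot: [3.141, 0.002, 0.003]
force: [0.1, 0.1, 0.6]
grip_width: 0.0703
grip_force: 0.0
```

```bash
python3 -c "
from h import *
to()
for c in ['wrist','top']:
    ctrl.camera(c); M=model(c)
    for q,z in [('disc_can',.062),('slide_box',.039)]:
        for m in ctrl.masks_of(q,c)[:1]:
            cn=max(cv2.findContours(m['pixels'].astype(np.uint8),0,1)[0],key=cv2.contourArea)[:,0]
            r=cv2.minAreaRect(np.array([onz(c,p,z,M)[:2]*1e3 for p in cn],np.float32)); print(c,q,round(m['confidence'],2),np.round(r[0],1),np.round(r[1],1),round(r[2],1))
th=np.radians(-10.6);c,s=np.cos(th),np.sin(th);B=np.array([.522,.093])
w=lambda x,y:tuple(B+[c*x-s*y,s*x+c*y])
to((*w(-.075,0),.14,-100.6),(*w(-.075,0),.02,-100.6))
"
```

```text
t 9.5 p [0.4222 0.2787 0.119 ] rot [3.1405e+00 1.8000e-03 2.6000e-03] F [0.1 0.1 0.6] w 0.0703 0.0
wrist disc_can 0.87 [428.3 280.6] [52.1 42.6] 0.3
wrist slide_box 0.97 [527.6 118.5] [133.2  98.8] 79.7
top slide_box 0.75 [518.3  91.3] [163.4  99.9] 79.8
t 9.8 p [0.4222 0.2788 0.1174] rot [3.1407e+00 1.6000e-03 2.6000e-03] F [0.6 0.1 0.3] w 0.0709 0.0
(np.float64(0.44827984881378347), np.float64(0.10679635129595401), 0.14, -100.6) [ 0.852  5.737 -0.749] [0.01  0.015 1.791]
(np.float64(0.44827984881378347), np.float64(0.10679635129595401), 0.02, -100.6) [0.858 5.733 3.251] [0.01  0.015 1.791]
```

Call:
{"fn": "step_arm", "kwargs": {"plan": [[[0,0.8,-0.3,0,0,0.4],[0.3,2.0,-0.3,0,0,0.8],[0.6,3.2,-0.3,0,0,1.2],[0.75,4.4,-0.3,0,0,1.8],[0.75,5.5,-0.3,0,0,1.8],[0.75,5.75,0.7,0,0,1.8],[0.75,5.75,1.8,0,0,1.8],[0.75,5.75,2.6,0,0,1.8]]], "grip": 1.0}}

```text
time_s: 10.47
ee_pos: [0.4445, 0.1056, 0.0377]
eef_rot: [3.141, 0.002, -0.188]
force: [-0.1, -0.0, -0.7]
grip_width: 0.094
grip_force: 0.0
```

```bash
python3 -c "
from h import *
def w(B,th,x,y):
    th=np.radians(th);c,s=np.cos(th),np.sin(th);return (B[0]+c*x-s*y,B[1]+s*x+c*y)
for b,th in [((.522,.093),-10.6),((.56,.093),-8),((.60,.093),-5.5),((.638,.093),-3.1)]:
    to((*w(b,th,-.056,0),.015,-90+th))
"
```

```text
t 10.47 p [0.4445 0.1056 0.0377] rot [ 3.1407e+00  2.5000e-03 -1.8760e-01] F [-0.1 -0.  -0.7] w 0.094 0.0
(np.float64(0.46695562044762495), np.float64(0.10330127563431232), 0.015, -100.6) [ 0.752 -0.065  0.755] [ 0.008  0.023 -0.025]
t 10.47 p [0.4445 0.1056 0.0377] rot [ 3.1407e+00  2.5000e-03 -1.8760e-01] F [-0.1 -0.  -0.7] w 0.094 0.0
(np.float64(0.5045449881504721), np.float64(0.10079369365376366), 0.015, -98) [ 1.999 -0.217  0.752] [ 0.008  0.024 -0.458]
t 10.47 p [0.4445 0.1056 0.0377] rot [ 3.1407e+00  2.5000e-03 -1.8760e-01] F [-0.1 -0.  -0.7] w 0.094 0.0
(np.float64(0.5442578128914379), np.float64(0.09836736214113254), 0.015, -95.5) [ 3.314 -0.384  0.749] [ 0.007  0.024 -0.875]
t 10.47 p [0.4445 0.1056 0.0377] rot [ 3.1407e+00  2.5000e-03 -1.8760e-01] F [-0.1 -0.  -0.7] w 0.094 0.0
(np.float64(0.5820819464617322), np.float64(0.09602841352714742), 0.015, -93.1) [ 4.567 -0.543  0.745] [ 0.007  0.024 -1.275]
```

Call:
{"fn": "step_arm", "kwargs": {"plan": [[[0,0,0.3,0,0,0],[0.1,0,0.65,0,0,0],[0.4,0,0.65,0,0,0],[0.7,-0.06,0.65,0,0,0],[0.9,-0.09,0.65,0,0,-0.1],[1.2,-0.13,0.65,0,0,-0.2],[1.5,-0.16,0.65,0,0,-0.3],[1.8,-0.2,0.65,0,0,-0.4]]]}}

```text
time_s: 11.13
ee_pos: [0.5011, 0.1026, 0.0217]
eef_rot: [-3.141, -0.001, -0.143]
force: [-4.1, 0.4, 3.8]
grip_width: 0.0938
grip_force: 2.1
```

```bash
cat > e.py <<'E'
from h import *
import sys
def w(B,th,x,y):
    th=np.radians(th);c,s=np.cos(th),np.sin(th);return (B[0]+c*x-s*y,B[1]+s*x+c*y)
def box(c):
    ctrl.camera(c); M=model(c)
    m=ctrl.masks_of('slide_box',c)[0]
    cn=max(cv2.findContours(m['pixels'].astype(np.uint8),0,1)[0],key=cv2.contourArea)[:,0]
    r=cv2.minAreaRect(np.array([onz(c,p,.039,M)[:2]*1e3 for p in cn],np.float32)); print(c,round(m['confidence'],2),np.round(r[0],1),np.round(r[1],1),round(r[2]-90 if r[2]>45 else r[2],1))
if __name__=="__main__":
    for c in sys.argv[1:]: box(c)
    for b,th in [((.60,.093),-5.5),((.638,.093),-3.1)]: to((*w(b,th,-.056,0),.015,-90+th))
E
python3 e.py top wrist
```

```text
top 0.97 [576.5  87.1] [163.6  53.3] -9.4
wrist 0.59 [557.3  92.6] [163.3  94. ] -8.1
t 11.33 p [0.5003 0.1025 0.0211] rot [-3.1414e+00 -7.0000e-04 -1.4420e-01] F [-0.9 -0.1  0.6] w 0.0938 0.0
(np.float64(0.5442578128914379), np.float64(0.09836736214113254), 0.015, -95.5) [ 1.471 -0.073  0.204] [-0.001 -0.007 -0.46 ]
t 11.33 p [0.5003 0.1025 0.0211] rot [-3.1414e+00 -7.0000e-04 -1.4420e-01] F [-0.9 -0.1  0.6] w 0.0938 0.0
(np.float64(0.5820819464617322), np.float64(0.09602841352714742), 0.015, -93.1) [ 2.73  -0.177  0.205] [-0.001 -0.007 -0.86 ]
```

Call:
{"fn": "step_arm", "kwargs": {"plan": [[[0.3,-0.01,0.1,0,0,-0.1],[0.7,-0.03,0.15,0,0,-0.2],[1.1,-0.05,0.15,0,0,-0.34],[1.5,-0.07,0.15,0,0,-0.47],[1.9,-0.1,0.15,0,0,-0.6],[2.2,-0.13,0.15,0,0,-0.7],[2.5,-0.16,0.15,0,0,-0.8],[2.7,-0.17,0.15,0,0,-0.86]]]}}

```text
time_s: 12.0
ee_pos: [0.5813, 0.0959, 0.0162]
eef_rot: [3.141, 0.001, -0.053]
force: [-4.7, 0.5, 3.9]
grip_width: 0.0943
grip_force: 2.2
```

```bash
python3 e.py wrist
```

```text
wrist 0.66 [637.5  90. ] [164.2  94.4] -2.8
t 12.1 p [0.5815 0.0959 0.0164] rot [-3.1415e+00 -6.0000e-04 -5.3800e-02] F [-0.1  0.7  0.2] w 0.0939 0.0
(np.float64(0.5442578128914379), np.float64(0.09836736214113254), 0.015, -95.5) [-1.244 -0.015  0.045] [-0.001 -0.006  0.403]
t 12.1 p [0.5815 0.0959 0.0164] rot [-3.1415e+00 -6.0000e-04 -5.3800e-02] F [-0.1  0.7  0.2] w 0.0939 0.0
(np.float64(0.5820819464617322), np.float64(0.09602841352714742), 0.015, -93.1) [ 0.019 -0.005  0.046] [-0.001 -0.006  0.003]
```

```bash
python3 -c "
from h import *
from e import w
# w2 was taken at this pose:
m=ctrl.camera_model('wrist');T=np.eye(4);T[:3,:3]=Ro.from_euler('xyz',[3.1412,.0015,.0024]).as_matrix();T[:3,3]=[.5873,.1684,.3165]
W=T@np.array(m['tool_from_camera']);R=W[:3,:3].T;M=(np.array(m['intrinsics']),np.array([m['k1'],0,0,0,0.]),R,-R@W[:3,3])
for p in [(490,10),(497,205),(505,213)]: print(p,onz('wrist',p,.0,M),onz('wrist',p,.04,M))
P=w((.6375,.09),-3,0,-.11)
to((.50,.05,.12,-93),(.52,-.0,.12,-3),(*P,.12,-3))"
```

```text
(490, 10) [ 0.80210945 -0.1088073   0.        ] [ 0.79072055 -0.08652576  0.04      ]
(497, 205) [ 0.53477355 -0.15665623  0.        ] [ 0.54492039 -0.13052013  0.04      ]
(505, 213) [ 0.52231501 -0.17135352  0.        ] [ 0.53346547 -0.14403345  0.04      ]
t 12.1 p [0.5815 0.0959 0.0164] rot [-3.1415e+00 -6.0000e-04 -5.3800e-02] F [-0.1  0.7  0.2] w 0.0939 0.0
(0.5, 0.05, 0.12, -93) [-2.628  1.674 -3.456] [-0.001 -0.006 -0.014]
(0.52, -0.0, 0.12, -3) [-1.873  3.302 -3.456] [ 4.0000e-03 -5.0000e-03 -1.5014e+01]
(np.float64(0.6317430448132761), np.float64(-0.019849248823003124), 0.12, -3) [ 1.882  3.762 -3.453] [ 4.0000e-03 -5.0000e-03 -1.5014e+01]
```

Call:
{"fn": "step_arm", "kwargs": {"plan": [[[-0.7,0,-0.4,0,0,0],[-1.4,0,-1.4,0,0,-1.0],[-1.9,0.7,-2.4,0,0,-2.0],[-1.9,1.4,-3.4,0,0,-3.1],[-1.9,2.2,-3.4,0,0,-4.2],[-1.9,3.0,-3.4,0,0,-5.3],[-1.9,3.3,-3.4,0,0,-6.4],[-1.9,3.3,-3.4,0,0,-7.5]]], "grip": 0.4}}

```text
time_s: 12.77
ee_pos: [0.5183, -0.0016, 0.1188]
eef_rot: [3.141, -0.001, 0.735]
force: [0.5, -0.8, 0.6]
grip_width: 0.0442
grip_force: 0.0
```

```bash
python3 -c "
from h import *
from e import w
P=w((.6375,.09),-3,0,-.11)
to((.50,.0,.12,-3),(*P,.12,-3),(*P,.016,-3)); print(ctrl.get_obs()['qpos'])"
```

```text
t 12.77 p [ 0.5183 -0.0016  0.1188] rot [ 3.1407e+00 -5.0000e-04  7.3500e-01] F [ 0.5 -0.8  0.6] w 0.0442 0.0
(0.5, 0.0, 0.12, -3) [-0.417 -0.45  -0.039] [ 1.000e-02 -1.000e-03 -7.482e+00]
(np.float64(0.6317430448132761), np.float64(-0.019849248823003124), 0.12, -3) [ 2.398  2.986 -0.035] [ 1.000e-02 -1.000e-03 -7.482e+00]
(np.float64(0.6317430448132761), np.float64(-0.019849248823003124), 0.016, -3) [2.396 2.982 3.432] [ 1.000e-02 -1.000e-03 -7.482e+00]
[-7.36728331e-02  3.19841628e-01  1.70860287e+00 -3.11576795e-04
  1.11211208e+00  7.62302470e-01]
```

Call:
{"fn": "step_arm", "kwargs": {"plan": [[[0,0,0,0,0,-1.1],[0.3,0.4,0,0,0,-2.2],[0.8,1.0,0,0,0,-3.3],[1.3,1.6,0,0,0,-4.4],[1.8,2.2,0,0,0,-5.5],[2.4,3.0,0,0,0,-6.6],[2.4,3.0,0.5,0,0,-7.5],[2.4,3.0,1.5,0,0,-7.5]]]}}

```text
time_s: 13.43
ee_pos: [0.6348, -0.019, 0.0758]
eef_rot: [3.135, 0.0, 1.523]
force: [0.6, -0.6, 0.3]
grip_width: 0.0376
grip_force: 0.0
```

```bash
python3 -c "
from h import *
from e import w,box
box('wrist')
P=w((.6375,.09),-3,0,-.11);Q=w((.642,.132),-3,0,-.089)
to((*P,.016,-3),(*Q,.016,-3))"
```

```text
wrist 0.55 [631.7  63.6] [105.2  92.1] -2.9
t 13.53 p [ 0.6299 -0.0185  0.0692] rot [-3.1347e+00 -2.0000e-04  1.5165e+00] F [-1.4 -0.3 -1. ] w 0.0375 0.0
(np.float64(0.6317430448132761), np.float64(-0.019849248823003124), 0.016, -3) [-0.042  0.075  1.772] [-0.066 -0.002 -0.019]
(np.float64(0.6373420998943781), np.float64(0.04312197140684294), 0.016, -3) [2.064 0.148 1.772] [-0.066 -0.002 -0.019]
```

Call:
{"fn": "step_arm", "kwargs": {"plan": [[[0,0.05,0.7,0,0,0],[0,0.05,1.4,0,0,0],[0,0.05,1.75,0,0,0],[0.3,0.06,1.75,0,0,0],[0.6,0.07,1.75,0,0,0],[0.9,0.09,1.75,0,0,0],[1.2,0.1,1.75,0,0,0],[1.5,0.11,1.75,0,0,0]]]}}

```text
time_s: 14.2
ee_pos: [0.6388, 0.027, 0.0226]
eef_rot: [3.139, 0.0, 1.517]
force: [-1.2, -4.7, 3.0]
grip_width: 0.0376
grip_force: 2.2
```

```bash
python3 -c "
from h import *
from e import w,box
box('top'); box('scene')
Q=w((.6455,.132),-3,0,-.089)
to((*Q,.016,-3))"
```

```text
top 0.6 [641.3 133.4] [125.3  96.4] -1.0
scene 0.79 [617.7 128.4] [183.5 149.1] -4.1
t 14.4 p [0.638  0.0267 0.0212] rot [ 3.1415e+00 -3.0000e-04  1.5175e+00] F [ 0.   0.3 -0.7] w 0.0375 0.0
(np.float64(0.640842099894378), np.float64(0.04312197140684294), 0.016, -3) [0.553 0.066 0.174] [ 0.001 -0.003 -0.009]
```

Call:
{"fn": "step_arm", "kwargs": {"plan": [[[0.1,0,0,0,0,0],[0.2,0.02,0,0,0,0],[0.3,0.03,0,0,0,0],[0.4,0.04,0,0,0,0],[0.47,0.04,0,0,0,0]]]}}

```text
time_s: 14.82
ee_pos: [0.64, 0.0403, 0.021]
eef_rot: [3.142, 0.0, 1.517]
force: [0.3, -3.8, 0.1]
grip_width: 0.0378
grip_force: 1.5
```

Call:
{"fn": "step_arm", "kwargs": {"plan": [[[0.05,0,0,0,0,0],[0.08,0,0,0,0,0],[0.1,0,0,0,0,0]]]}}

```text
time_s: 15.07
ee_pos: [0.6402, 0.042, 0.0211]
eef_rot: [3.141, 0.002, 1.517]
force: [0.4, -14.2, 1.0]
grip_width: 0.0376
grip_force: 6.8
```

Call:
{"fn": "step_arm", "kwargs": {"plan": [[[-0.4,0,0,0,0,0],[-0.7,0,-0.8,0,0,0],[-0.7,0,-1.8,0,0,1.0],[-0.7,-0.8,-2.6,0,0,2.1],[0,-1.6,-2.6,0,0,3.2],[0.7,-2.4,-2.6,0,0,4.3],[1.4,-3.2,-2.6,0,0,5.4],[2.0,-3.6,-2.6,0,0,6.5]]], "grip": 1.0}}

```text
time_s: 15.73
ee_pos: [0.5333, 0.1098, 0.0992]
eef_rot: [-3.141, -0.0, 0.83]
force: [0.5, -0.0, -0.6]
grip_width: 0.0873
grip_force: 0.0
```

```bash
python3 -c "
from h import *
from e import w,box
P=w((.641,.131),-3.1,-.085,0);Q=w((.6455,.132),-3.1,-.056,0)
to((*P,.1,-93.1),(*P,.016,-93.1),(*Q,.016,-93.1))"
```

```text
t 15.73 p [0.5333 0.1098 0.0992] rot [-3.1407e+00 -2.0000e-04  8.3050e-01] F [ 0.5 -0.  -0.6] w 0.0873 0.0
(np.float64(0.556124383022272), np.float64(0.1355966991037059), 0.1, -93.1) [ 1.147 -0.018 -0.028] [-9.000e-03  2.000e-03  8.447e+00]
(np.float64(0.556124383022272), np.float64(0.1355966991037059), 0.016, -93.1) [ 1.146 -0.016  2.772] [-9.000e-03  2.000e-03  8.447e+00]
(np.float64(0.5895819464617321), np.float64(0.13502841352714742), 0.016, -93.1) [1.885 0.82  2.772] [-9.000e-03  2.000e-03  8.447e+00]
```

Call:
{"fn": "step_arm", "kwargs": {"plan": [[[0.3,0,0,0,0,1.1],[0.6,0,0,0,0,2.2],[0.9,0,0,0,0,3.3],[1.15,0,0,0,0,4.4],[1.15,0,0,0,0,5.5],[1.15,0,0,0,0,6.6],[1.15,0,0,0,0,7.7],[1.15,0,0.6,0,0,8.45]]]}}

```text
time_s: 16.4
ee_pos: [0.5602, 0.1347, 0.0837]
eef_rot: [-3.14, -0.005, -0.055]
force: [0.6, -0.5, 0.4]
grip_width: 0.0941
grip_force: 0.0
```

```bash
python3 -c "
from h import *
from e import w,box
box('wrist')
P=w((.641,.131),-3.1,-.085,0);Q=w((.6455,.132),-3.1,-.056,0)
to((*P,.016,-93.1),(*Q,.016,-93.1))"
```

```text
wrist 0.6 [639.5 131.2] [159.3  93.3] -3.5
t 16.5 p [0.5575 0.1341 0.0791] rot [ 3.1414  0.0034 -0.0503] F [-1.   0.4  0.1] w 0.0941 0.0
(np.float64(0.556124383022272), np.float64(0.1355966991037059), 0.016, -93.1) [-0.04  -0.047  2.103] [0.002 0.032 0.037]
(np.float64(0.5895819464617321), np.float64(0.13502841352714742), 0.016, -93.1) [ 1.075 -0.084  2.099] [0.002 0.032 0.037]
```

Call:
{"fn": "step_arm", "kwargs": {"plan": [[[0,-0.05,0.7,0,0,0],[0,-0.05,1.5,0,0,0],[0,-0.05,2.0,0,0,0],[0.2,-0.05,2.0,0,0,0],[0.5,-0.06,2.0,0,0,0],[0.7,-0.07,2.0,0,0,0],[0.85,-0.08,2.0,0,0,0],[0.95,-0.08,2.0,0,0,0]]]}}

```text
time_s: 17.17
ee_pos: [0.5879, 0.1354, 0.022]
eef_rot: [-3.141, -0.001, -0.048]
force: [-6.0, -1.6, 4.9]
grip_width: 0.0943
grip_force: 3.6
```

Call:
{"fn": "step_arm", "kwargs": {"plan": [[[0.05,0,0,0,0,0],[0.1,0,0,0,0,0],[0.13,0,0,0,0,0]]]}}

```text
time_s: 17.42
ee_pos: [0.5909, 0.1353, 0.0213]
eef_rot: [3.142, 0.001, -0.048]
force: [-4.1, 0.1, 2.3]
grip_width: 0.0942
grip_force: 2.3
```

Call:
{"fn": "step_arm", "kwargs": {"plan": [[[0.05,0,0,0,0,0],[0.1,0,0,0,0,0],[0.1,0,0,0,0,0]]]}}

```text
time_s: 17.67
ee_pos: [0.5927, 0.1354, 0.0212]
eef_rot: [3.141, 0.004, -0.049]
force: [-16.0, 2.0, 11.5]
grip_width: 0.0943
grip_force: 8.1
```

Call:
{"fn": "step_arm", "kwargs": {"plan": [[[0.06,0,0,0,0,0],[0.06,0,0,0,0,0],[0.06,0,0,0,0,0]]]}}

```text
time_s: 17.92
ee_pos: [0.5928, 0.1354, 0.0211]
eef_rot: [3.141, 0.008, -0.049]
force: [-29.3, 2.1, 21.3]
grip_width: 0.0941
grip_force: 14.6
```

Call:
{"fn": "step_arm", "kwargs": {"plan": [[[-0.3,0,0,0,0,0],[-1.0,0,-0.5,0,0,0],[-1.3,0,-1.5,0,0,0],[-1.3,0,-2.5,0,0,0],[-1.3,0,-3.8,0,0,0],[-1.3,0,-5.0,0,0,0],[-1.3,0,-6.2,0,0,0],[-1.3,0,-7.0,0,0,0]]]}}

```text
time_s: 18.58
ee_pos: [0.5577, 0.137, 0.2351]
eef_rot: [-3.141, -0.005, -0.049]
force: [0.4, -0.9, 0.2]
grip_width: 0.0938
grip_force: 0.0
```

Call:
{"fn": "step_arm", "kwargs": {"plan": [[[0.6,0,-0.7,0,0,0],[1.5,0,-1.5,0,0,0],[1.5,0,-2.0,0,0,0],[1.5,0,-2.0,0,0,0]]]}}

```text
time_s: 18.92
ee_pos: [0.6034, 0.1347, 0.2939]
eef_rot: [-3.141, -0.005, -0.049]
force: [0.4, 0.4, 0.2]
grip_width: 0.094
grip_force: 0.0
```

```bash
python3 -c "
from h import *
from e import w,box
box('wrist'); to()
im=save('wrist','w3'); cv2.imwrite('pics/w3c.png',cv2.resize(im[40:260,180:460,::-1],None,fx=2.7,fy=2.7,interpolation=0))"; python3 d.py
```

```text
wrist 0.76 [645.5 131.6] [162.1  96.2] -2.8
t 19.02 p [0.6018 0.1347 0.2904] rot [ 3.1416e+00 -2.0000e-04 -4.8700e-02] F [-0.1  0.3 -0.4] w 0.0944 0.0
fence [ 222   79  129   22 2522]
line 0.046960197 0.9988968 693.98596 113.66867 yaw -0.046977475 ext [699.3355  198.30115] [691.08234  49.26363]
stop [201 108  15  59 654]
line 0.99903727 -0.04387023 650.876 219.00192 yaw -0.04388431 ext [684.0859  217.24779] [619.8735  220.55794]
```

View pics/w3c.png

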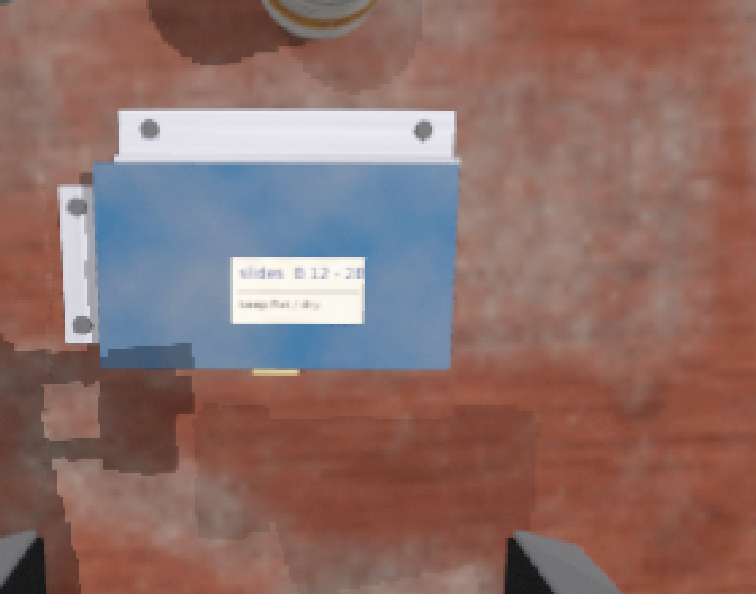

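The crop shows the box's back edge flush along the fence at row 162 and its left end over the stop edge at col 95. I'll push the right end once more to confirm y is snug.

Call:
{"fn": "step_arm", "kwargs": {"plan": [[[0,0.6,1.0,0,0,-1.1],[0,1.4,2.0,0,0,-2.2],[0,2.2,3.0,0,0,-3.3],[0.4,3.0,4.0,0,0,-4.4],[0.8,3.8,5.0,0,0,-5.5],[1.1,4.3,5.6,0,0,-6.6],[1.4,4.3,5.8,0,0,-7.7],[1.4,4.3,5.8,0,0,-8.8]]], "grip": 0.4}}

```text
time_s: 19.78
ee_pos: [0.6367, 0.0028, 0.1135]
eef_rot: [-3.138, 0.003, 0.877]
force: [0.0, 0.4, 0.3]
grip_width: 0.0441
grip_force: 0.0
```

```bash
python3 -c "
from h import *
from e import w
P=w((.6455,.1316),-3,-.003,-.113)
to((*P,.1,-3),(*P,.02,-3))"
```

```text
t 19.78 p [0.6367 0.0028 0.1135] rot [-3.1378e+00  2.8000e-03  8.7710e-01] F [0.  0.4 0.3] w 0.0441 0.0
(np.float64(0.6365901483402836), np.float64(0.018911870441461975), 0.1, -3) [ 0.412 -0.343  0.449] [-0.043  0.015 -6.125]
(np.float64(0.6365901483402836), np.float64(0.018911870441461975), 0.02, -3) [ 0.419 -0.333  3.116] [-0.043  0.015 -6.125]
```

Call:
{"fn": "step_arm", "kwargs": {"plan": [[[0,0,0,0,0,-1.1],[0,0,0,0,0,-2.2],[0,0,0,0,0,-3.3],[0,0,0.5,0,0,-4.4],[0,0,1.2,0,0,-5.5],[0,0,2.0,0,0,-6.1],[0,0,2.8,0,0,-6.1],[0,0,3.1,0,0,-6.1]]]}}

```text
time_s: 20.45
ee_pos: [0.6351, 0.0041, 0.0199]
eef_rot: [-3.136, 0.0, 1.512]
force: [0.1, -1.0, -1.3]
grip_width: 0.0374
grip_force: 0.0
```

Call:
{"fn": "step_arm", "kwargs": {"plan": [[[0.3,0,0,0,0,0],[0.6,0,0,0,0,0],[0.9,0,0,0,0,0],[1.1,0,0,0,0,0],[1.2,0,0,0,0,0],[1.2,0,0,0,0,0]]]}}

```text
time_s: 20.95
ee_pos: [0.64, 0.0408, 0.0248]
eef_rot: [3.14, -0.0, 1.513]
force: [-0.5, -1.1, 0.2]
grip_width: 0.0376
grip_force: 0.0
```

Call:
{"fn": "step_arm", "kwargs": {"plan": [[[0.05,0,0,0,0,0],[0.08,0,0,0,0,0],[0.08,0,0,0,0,0]]]}}

```text
time_s: 21.2
ee_pos: [0.6399, 0.0417, 0.0243]
eef_rot: [3.141, 0.0, 1.511]
force: [0.2, -1.3, 2.8]
grip_width: 0.0379
grip_force: 1.2
```

Call:
{"fn": "step_arm", "kwargs": {"plan": [[[0.05,0,0,0,0,0],[0.08,0,0,0,0,0],[0.08,0,0,0,0,0]]]}}

```text
time_s: 21.45
ee_pos: [0.6399, 0.042, 0.0243]
eef_rot: [-3.141, 0.003, 1.511]
force: [-3.2, -16.4, 5.0]
grip_width: 0.0372
grip_force: 8.3
```

Call:
{"fn": "step_arm", "kwargs": {"plan": [[[-0.4,0,0,0,0,0],[-0.8,0,-0.8,0,0,0],[-0.8,0,-2.0,0,0,1.0],[-0.8,0,-3.2,0,0,2.1],[-0.2,0,-4.5,0,0,3.2],[1.0,0,-5.5,0,0,4.3],[2.2,-0.5,-6.5,0,0,5.4],[3.4,-1.0,-7.5,0,0,6.5]]], "grip": 1.0}}

```text
time_s: 22.12
ee_pos: [0.6211, 0.1331, 0.2374]
eef_rot: [-3.141, -0.001, 0.824]
force: [-0.4, -0.2, -0.3]
grip_width: 0.0874
grip_force: 0.0
```

```bash
python3 -c "
from h import *
to((.55,.33,.28,-93))"
```

```text
t 22.12 p [0.6211 0.1331 0.2374] rot [-3.1413e+00 -7.0000e-04  8.2410e-01] F [-0.4 -0.2 -0.3] w 0.0874 0.0
(0.55, 0.33, 0.28, -93) [ 3.208 -6.2   -1.415] [-5.000e-03 -5.000e-03  8.369e+00]
```

Call:
{"fn": "step_arm", "kwargs": {"plan": [[[0.4,-0.8,-0.3,0,0,1.1],[0.8,-1.6,-0.6,0,0,2.2],[1.2,-2.4,-0.9,0,0,3.3],[1.6,-3.2,-1.2,0,0,4.4],[2.1,-4.1,-1.4,0,0,5.5],[2.6,-5.1,-1.4,0,0,6.6],[3.1,-6.0,-1.4,0,0,7.7],[3.2,-6.2,-1.4,0,0,8.4]]]}}

```text
time_s: 22.78
ee_pos: [0.547, 0.3322, 0.278]
eef_rot: [-3.14, 0.001, -0.052]
force: [0.2, -0.3, 0.4]
grip_width: 0.0938
grip_force: 0.0
```

Call:
{"fn": "step_arm", "kwargs": {"plan": [[[0,0,0,0,0,0],[0,0,0,0,0,0]]]}}

```text
time_s: 22.95
ee_pos: [0.5488, 0.3284, 0.2779]
eef_rot: [-3.142, 0.0, -0.046]
force: [0.4, -0.2, -0.7]
grip_width: 0.0944
grip_force: 0.0
```

```bash
python3 b.py w4; python3 -c "
from h import *
from e import box
box('wrist')
to((.5864,.3542,.12,-93),(.5864,.3542,.026,-93))"
```

```text
t 22.95 p [0.5488 0.3284 0.2779] rot [-3.1416e+00  3.0000e-04 -4.5700e-02] F [ 0.4 -0.2 -0.7] w 0.0944 0.0
end_stop 0.57 [368.3  87.4] [0.6528 0.2152 0.01  ]
window 0.94 [319.   84.8] [0.6555 0.2796 0.044 ]
grip_mid 0.71 [245.7 150.4] [0.5853 0.3677 0.044 ]
trigger_face 0.85 [283.2 150.2] [0.5835 0.3234 0.044 ]
trigger_face 0.5 [446.2  48.1] [0.6901 0.1355 0.044 ]
slide_box 0.68 [433.1  87.4] [0.6507 0.13   0.    ]
label 0.74 [373.5  86.4] [0.653  0.2116 0.021 ]
disc_can 0.88 [321.7 260.5] [0.4218 0.2756 0.    ]
disc_can 0.74 [446.5  48.1] [0.6973 0.1151 0.    ]
wrist 0.59 [647.6 135.9] [170.1  95.7] -2.7
t 23.5 p [0.5488 0.3284 0.2781] rot [-3.1415 -0.     -0.0487] F [-0.2 -0.6  0.1] w 0.0941 0.0
(0.5864, 0.3542, 0.12, -93) [ 1.209 -0.918  5.272] [-0.    -0.     0.035]
(0.5864, 0.3542, 0.026, -93) [ 1.209 -0.918  8.405] [-0.    -0.     0.035]
```

View pics/w4.png

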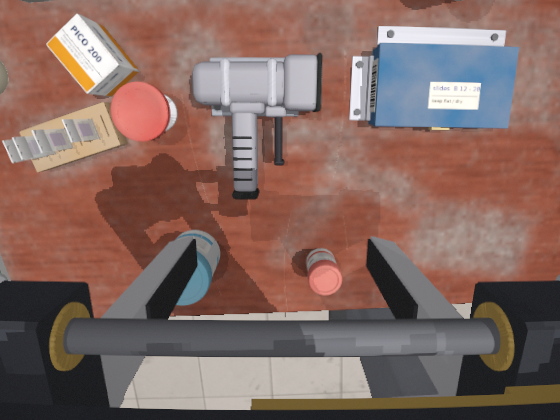

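The view shows grip and trigger at (245,150) and (280,140), the barcode on the box's left end at (373,86), and the can upright at (322,265). Next I go down over the grip, about y 0.353.

Call:
{"fn": "step_arm", "kwargs": {"plan": [[[0.6,-0.5,0.8,0,0,0],[1.2,-0.87,1.8,0,0,0],[1.2,-0.87,2.9,0,0,0],[1.2,-0.87,4.0,0,0,0],[1.2,-0.87,5.0,0,0,0],[1.2,-0.87,5.5,0,0,0],[1.2,-0.87,5.5,0,0,0],[1.2,-0.87,5.5,0,0,0]]]}}

```text
time_s: 24.17
ee_pos: [0.586, 0.3529, 0.1132]
eef_rot: [3.141, 0.001, -0.049]
force: [0.0, 0.0, 0.4]
grip_width: 0.0941
grip_force: 0.0
```

```bash
python3 -c "
from h import *
to((.586,.353,.026,-93))"
```

```text
t 24.17 p [0.586  0.3529 0.1132] rot [ 3.1413e+00  5.0000e-04 -4.8600e-02] F [0.  0.  0.4] w 0.0941 0.0
(0.586, 0.353, 0.026, -93) [ 2.000e-03 -4.000e-03  2.906e+00] [0.003 0.005 0.035]
```

Call:
{"fn": "step_arm", "kwargs": {"plan": [[[0,0,0.5,0,0,0],[0,0,1.0,0,0,0],[0,0,1.5,0,0,0],[0,0,2.0,0,0,0],[0,0,2.5,0,0,0],[0,0,2.9,0,0,0],[0,0,2.9,0,0,0],[0,0,2.9,0,0,0]]]}}

```text
time_s: 24.83
ee_pos: [0.5864, 0.3531, 0.0271]
eef_rot: [-3.141, -0.001, -0.049]
force: [-0.5, 0.0, 0.7]
grip_width: 0.0938
grip_force: 0.0
```

Call:
{"fn": "step_arm", "kwargs": {"plan": [[[0,0,0,0,0,0],[0,0,0,0,0,0],[0,0,0,0,0,0],[0,0,0,0,0,0]]], "grip": 0.68, "squeeze": 15}}

```text
time_s: 25.17
ee_pos: [0.5862, 0.3531, 0.0268]
eef_rot: [-3.141, -0.001, -0.049]
force: [-0.4, 0.2, 0.6]
grip_width: 0.0706
grip_force: 0.0
```

Call:
{"fn": "step_arm", "kwargs": {"plan": [[[0,0,0,0,0,0],[0,0,0,0,0,0],[0,0,0,0,0,0],[0,0,0,0,0,0]]], "grip": 0.3}}

```text
time_s: 25.5
ee_pos: [0.5862, 0.3558, 0.0263]
eef_rot: [-3.137, -0.002, -0.048]
force: [5.5, 20.6, -7.8]
grip_width: 0.056
grip_force: 15.1
```

Call:
{"fn": "step_arm", "kwargs": {"plan": [[[0,-0.12,0,0,0,0],[0,-0.22,0,0,0,0]]]}}

```text
time_s: 25.67
ee_pos: [0.5864, 0.3598, 0.0263]
eef_rot: [3.141, -0.001, -0.048]
force: [-1.3, -15.0, 3.9]
grip_width: 0.0483
grip_force: 14.6
```

Call:
{"fn": "step_arm", "kwargs": {"plan": [[[0,0,0,0,0,0],[0,0,0,0,0,0],[0,0,0,0,0,0],[0,0,0,0,0,0],[0,0,0,0,0,0]]]}}

```text
time_s: 26.08
ee_pos: [0.5864, 0.3596, 0.0262]
eef_rot: [-3.141, -0.0, -0.049]
force: [0.5, 2.6, 0.6]
grip_width: 0.048
grip_force: 14.7
```

Call:
{"fn": "step_arm", "kwargs": {"plan": [[[0,0.1,0,0,0,0],[0,0.2,0,0,0,0],[0,0.2,0,0,0,0],[0,0.2,0,0,0,0],[0,0.2,0,0,0,0],[0,0.2,0,0,0,0],[0,0.2,0,0,0,0],[0,0.2,0,0,0,0]]], "grip": 1.0}}

```text
time_s: 26.75
ee_pos: [0.586, 0.3535, 0.0261]
eef_rot: [3.141, 0.0, -0.049]
force: [0.5, -0.5, 0.2]
grip_width: 0.0938
grip_force: 0.0
```

Squeezed to 48.0 mm, held and released. Now retreat upward and check.

Call:
{"fn": "step_arm", "kwargs": {"plan": [[[0,0,-0.8,0,0,0],[0,0,-1.8,0,0,0],[0,0,-3.0,0,0,0],[0,0,-4.2,0,0,0],[0,0,-5.4,0,0,0],[-0.4,0.5,-6.6,0,0,0],[-0.8,1.2,-7.8,0,0,0],[-1.0,2.0,-8.5,0,0,0]]]}}

```text
time_s: 27.42
ee_pos: [0.5524, 0.2953, 0.2848]
eef_rot: [-3.14, -0.003, -0.047]
force: [0.0, -0.1, 0.4]
grip_width: 0.0942
grip_force: 0.0
```

Call:
{"fn": "step_arm", "kwargs": {"plan": [[[0,0.5,-0.2,0,0,0],[0.3,1.5,-0.2,0,0,0],[0.8,2.5,-0.2,0,0,0],[0.8,2.5,-0.2,0,0,0],[0.8,2.5,-0.2,0,0,0],[0.8,2.5,-0.2,0,0,0]]]}}

```text
time_s: 27.92
ee_pos: [0.5734, 0.2192, 0.2862]
eef_rot: [3.141, 0.001, -0.049]
force: [-0.0, 0.6, 0.3]
grip_width: 0.0939
grip_force: 0.0
```

```bash
python3 b.py w5; python3 -c "
from e import box
box('wrist')"
```

```text
t 27.92 p [0.5734 0.2192 0.2862] rot [ 3.1413e+00  1.2000e-03 -4.9100e-02] F [-0.   0.6  0.3] w 0.0939 0.0
fence 0.76 [352.2  75.6] [0.691 0.127 0.02 ]
fence 0.57 [225.  111.9] [0.6554 0.2853 0.02  ]
end_stop 0.59 [280.5 110.5] [0.6538 0.2162 0.01  ]
window 0.83 [222.5 114. ] [0.6526 0.2847 0.044 ]
window 0.45 [126.7 268.5] [0.4612 0.4306 0.044 ]
grip_mid 0.7 [157.9 172. ] [0.5878 0.3705 0.044 ]
trigger_face 0.75 [190.9 174.5] [0.5826 0.3299 0.044 ]
slide_box 0.89 [345.8 112.7] [0.6473 0.1315 0.    ]
slide_box 0.33 [123.2 269.5] [0.4405 0.4586 0.    ]
label 0.98 [282.7 114.8] [0.6483 0.2137 0.021 ]
label 0.37 [286.6  76.9] [0.6929 0.2069 0.021 ]
disc_can 0.7 [246.6 275.7] [0.4231 0.2771 0.    ]
wrist 0.95 [647.2 131.6] [162.8  95.6] -2.7
```

View pics/w5.png

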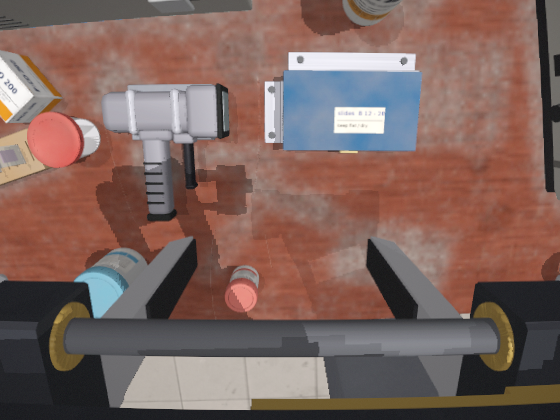

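The box is flush with the fence at (350,72) and against the end stop at (282,110). The trigger is released at (190,165), the can stands at (243,285), and the bystanders look untouched.

```bash
python3 -c "
from station import ctrl
print(ctrl.hand_in())"
```

```text
the job is handed in; nothing more can be done
None
```

The job is handed in at about 28 s of the 72 s limit: the can stands upright clear of the bay, the box is snug in its corner with the label facing the scanner, and the trigger was squeezed fully, held about half a second and released.

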